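# Hang the two-holed breakfast board on its stand

### The arm

A 7-joint arm with a two-finger parallel gripper is mounted at the origin on a cart in front of the work surface, level with it; the furniture and walls round the work are solid. World frame = base frame: x ahead of the robot, y to its left, z up, the work surface at z = 0. Lengths are in m, angles in rad, forces in N, time in s.
With the tool pointing down it reaches from about 0.425 to 0.95 m from the base axis. Payload 4.7 kg.
Tool frame: the origin (TCP) lies at the very end of the fingers, on their centre line; the grasp point (between the pads) lies hold_point_z behind it (hold_point_z is the distance from the TCP to the grasp point, in m); z points along the fingers, y is the line along which they close (so a half turn about z gives the same grasp; the last joint's range is limited). The gripper opens to 85 mm and grips with 20 to 120 N. Pads are 22 mm wide; open, the fingers measure 114 mm over their backs; the gripper's body (76 mm by 85 mm) begins 54 mm behind the grasp point. The pads swing forward as they close: fully open they stand 13 mm farther back than shut.
Start: joints at [1.307, 0.469, -0.049, 1.532, 0.024, 1.141, -0.082], TCP at [0.157, -0.656, 0.194] pointing down, gripper open.
Joint ranges: [-2.59, 2.59], [-0.33, 1.99], [-1.39, 1.29], [0.1, 2.45], [-1.04, 4.18], [0.21, 1.99], [-2.66, 2.66]. Speed limits (rad/s): [2.57, 2.57, 3.14, 3.14, 3.14, 3.14, 3.14].

### API

Orientations are given as [roll, pitch, yaw] about the fixed x, y, z axes, in that order (R = Rz(yaw) Ry(pitch) Rx(roll)).
In Python, from station import * gives the robot as it stands.
- The arm moves only by the tool servo_tool, never from a script. Its argument "deltas" is one flat list of numbers, 7 for each row, row after row: the shift along the tool's x, y, z each as a share of 0.02 m, from -1 to 1, then the turn, a rotation vector about the tool's x, y, z each as a share of 10 degrees, from -1 to 1, then the gripper's target within -1 to 1 (fully open at 1, half-way at 0, shut at -1). In form: [x, y, z, rx, ry, rz, jaw, x, y, z, rx, ry, rz, jaw, ...]. A call has 1 to 10 rows; each row shifts and turns the commanded pose from where the row before left it, along the tool's axes as they then stand; what a row does not reach is not made up. A row lasts 1/8 s, in which the tool goes at most 62.5 mm and 10.7 degrees, less where a joint would pass 70% of its speed; a pose out of reach is approached as far as the arm can. A call with a number of a shift or a turn outside -1 to 1 is refused whole. A call with a gripper value outside its range is refused whole. The fingers move at their own pace and stop on an object; "newtons" is the grip in N (left out, the last holds). Time passes only in rows, so rows that do not move let the fingers close. It gives the time, the measured TCP pose, the force, the opening and the grip force at its end, in the units of the state.
- sense(): the state, without advancing time (a new reading comes with each control period).
- capture(name): name is "scene" or "top"; returns the picture (480x640x3 uint8, blue, green, red); there is no depth.
- camera_info(name): a dict with "mtx" (3x3 intrinsics, pixels), "extrinsics" (4x4, takes a point from camera to world coordinates). Camera axes: x right, y up, looking along -z (the intrinsics and any distortion apply to the point x, -y, -z); pixel columns grow to the right and rows downward; lengths in m; the calibration is good to about 2 mm. A picture is of the moment at which its call begins. camera_info takes no time and is no camera call.
- hand_in(): hands the job in; it is judged then, once.
The state is a dict: "time": time; "qpos": joint angles; "joint_vel": joint speeds; "joint_efforts": joint torques, N m; "tool_pos": TCP position; "ee_rot": TCP orientation; "ft_force": force on the tool from outside, world axes, zero at the start; "wrist_torque": the same for the moment, N m; "opening": finger opening in m; "gripper_force": force on a finger pad.
Only numpy, scipy, OpenCV 4.12 (cv2) and the standard library are available. Lean on these libraries where they do the work, as an engineer would, in place of code of your own. Each camera call takes 0.05 s, during which the arm holds its last target. There are 200 camera calls.

### The job

Take the small wooden board that has two holes out of the board rack and hang it on the two pegs of the hanging stand, one peg through each hole, pushed back until it rests against the cross rail, then let go so that it hangs level. The cross rail can be clamped higher or lower on its posts, so find out how high the pegs are before pushing the board on. Leave the board with a single hole in the rack, and leave the kitchen timer and the matchbox where they are.

Things in the scene. Friction and masses are not known exactly. Their poses are not given: they have to be found in the camera images.
- two_hole_board: Plain wooden board, 140 mm wide, 120 tall, 10 thick, 0.11 to 0.22 kg, standing loose and upright in either slot of the rack. Origin: middle of its lower edge; x normal to its faces, y along its width, z up. Two 14 mm dark-rimmed holes go through, centres at y = -40 and +40 mm, 90 mm above the lower edge. Both faces are alike. Its free top edge can be pinched from above across the thickness.
- two_hole_board_holes (a point): Point of the two-holed board midway between its hole centres: x = 0, y = 0, z = 90 mm in the board's frame, so 30 mm below its top edge.
- one_hole_board: A board of the same size with only one 14 mm hole, in the middle of its width, 90 mm above the lower edge. It stands in the other slot of the rack and stays there. Origin and axes as for the other board.
- board_rack: Fixed wooden rack: base 124 x 124 mm, 12 mm thick, with two open-ended slots along its y, centred at x = -35 and +35 mm. A slot is 14 mm wide, its floor 12 mm above the worktop; its fences, 116 mm long, reach up to 44 mm. Origin: centre of the underside; x across the slots, y along them, z up. On its left, from y = 0.33 m of the room on and x = 0.41 m on, stands a fridge 0.34 m high.
- hang_stand: Fixed stand: grey foot (x -50 to +70 mm, 140 wide, 14 thick) with two 12 mm steel posts at x = 30, y = -50 and +50 mm, tops 175 mm above the worktop. On them is rigidly clamped a level cross rail, 14 mm high, 130 long along y, flat front face at x = +4 mm; clamps (20 mm high) and thumb screws behind it up to x = 58. Origin: on the worktop; x from the peg tips to the posts, y along the rail, z up.
- peg_lowest (a point): Fixed mark on the stand at x = -37, y = 0, z = 130 mm of its frame. From the rail's face two level straight pegs point along -x at y = -40 and +40 mm: 7.5 mm thick, ending in 10 mm balls centred at x = -37 (tips at -42). Both peg axes lie at one unreported height, 0 to 30 mm above this mark, changing from run to run: feel it (e.g. set the board's lower edge down on the pegs) or see it.
- seated_mark (a point): Fixed mark on the stand at x = -1, y = 0, z = 127 mm of its frame. A hung board has its back on the rail's face, so its mid-plane is at this mark's x and its middle at this y. Its holes rest on the thin part of the pegs: hole centres about 3 mm below the peg axes, that is 0 to 30 mm above this mark.
- kitchen_timer: Cream-coloured egg timer, 66 mm across, 57 mm tall, bystander. Origin: centre of its underside.
- matchbox: Matchbox, 36 x 52 x 15 mm, bystander. Origin: centre of its underside.

How it is judged:
On the way:
1. the two-holed board is lifted clear of the rack (z of two_hole_board in the frame of board_rack above 0.06 m), for 0.2 s.
At the end, for the whole second after the job is handed in: The two-holed board hangs at rest on both pegs: midway between its holes x is -9 to +4 mm, y within 7 mm of the middle and z 121 to 162 mm in the stand's frame; upright within 0.1 rad, parallel to the rail within 0.08 rad, slower than 0.02 m/s (x of two_hole_board_holes in the frame of hang_stand between -0.009 and 0.004 m and y of two_hole_board_holes in the frame of hang_stand between -0.007 and 0.007 m and z of two_hole_board_holes in the frame of hang_stand between 0.121 and 0.162 m and angle between two_hole_board's own z axis and vertical below 0.1 rad and angle between the y axis of two_hole_board and the y axis of hang_stand, either way round below 0.08 rad and linear speed of two_hole_board below 0.02 m/s); the robot touches nothing.
It fails at once if the one-holed board is moved more than 30 mm (distance of one_hole_board from where it was at the start of the episode above 0.03 m).
It fails at once if the kitchen timer is moved more than 30 mm (distance of kitchen_timer from where it was at the start of the episode above 0.03 m).
It fails at once if the matchbox is moved more than 30 mm (distance of matchbox from where it was at the start of the episode above 0.03 m).
It also fails if it takes over 51 s, if anything falls off the work surface, if the arm or the gripper's body presses on something with over 40 N, if the wrist force passes 120 N, or if a joint passes its speed limit or range.

## Working session

There is one attempt and no reset: what is moved stays moved. The work goes in short steps, Python scripts to look and compute and a tool call to move; the robot and the scene stay as the last step left them, time stands still between calls to the robot, and variables do not carry over. Pictures are saved under pics/ and viewed, at most 10 in all, crops included, and the job is handed in when it is done.

Besides the shell and the picture viewer there is one more tool, called after "Emit:" as name(argument=value, ...) on one line, values as JSON. servo_tool: Moves the arm, as the interface text tells. Shift numbers are shares of 0.02 m and turn numbers shares of 10 degrees, none past 1 either way. Its arguments: {"type":"object","properties":{"deltas":{"type":"array"},"newtons":{"type":"number"}},"required":["deltas"]}

```bash
mkdir -p pics; python3 - <<'E'
from station import *
import cv2
s=sense();print({k:s[k] for k in s})
for n in("scene","top"):
    cv2.imwrite(f"pics/{n}0.png",capture(n));i=camera_info(n);print(n,i)
E
```

```text
{'time': 0.0, 'qpos': array([ 1.3070783 ,  0.46945933, -0.04859237,  1.53369611,  0.02410554,
        1.14100764, -0.08231981]), 'joint_vel': array([-8.92780742e-04,  8.11305021e-04, -1.67303499e-04,  1.11686107e-03,
       -1.19567949e-03, -3.25728075e-04,  8.78021715e-05]), 'joint_efforts': array([ 3.93927676e-04, -5.10301352e+01, -4.68329305e-02, -2.37711275e+01,
        1.05826513e-02,  7.55598885e-03,  6.52277464e-06]), 'tool_pos': array([ 0.15689966, -0.65583081,  0.19334851]), 'ee_rot': array([-3.13960970e+00,  7.97103777e-05,  2.34830000e-01]), 'ft_force': array([-0.4730867 , -0.46782885, -0.11899075]), 'wrist_torque': array([ 0.03784088, -0.00386993, -0.01725279]), 'gripper_force': 0.0, 'opening': 0.08516764756122071}
scene {'mtx': array([[478.63264016,   0.        , 317.71331186],
       [  0.        , 478.63264016, 232.75737543],
       [  0.        ,   0.        ,   1.        ]]), 'extrinsics': array([[-0.59678631,  0.37186812, -0.71102757, -0.0558645 ],
       [-0.80229412, -0.29095001,  0.52122187,  0.517836  ],
       [-0.01304769,  0.88151131,  0.47198259,  0.50006854],
       [ 0.        ,  0.        ,  0.        ,  1.        ]])}
top {'mtx': array([[482.89560054,   0.        , 316.1698739 ],
       [  0.        , 482.89560054, 239.66530489],
       [  0.        ,   0.        ,   1.        ]]), 'extrinsics': array([[-0.00994658,  0.9827312 , -0.18477134,  0.40342806],
       [-0.99994231, -0.01052442, -0.0021468 ,  0.05109077],
       [-0.00405433,  0.18473933,  0.98277919,  0.93305033],
       [ 0.        ,  0.        ,  0.        ,  1.        ]])}
```

View pics/scene0.png

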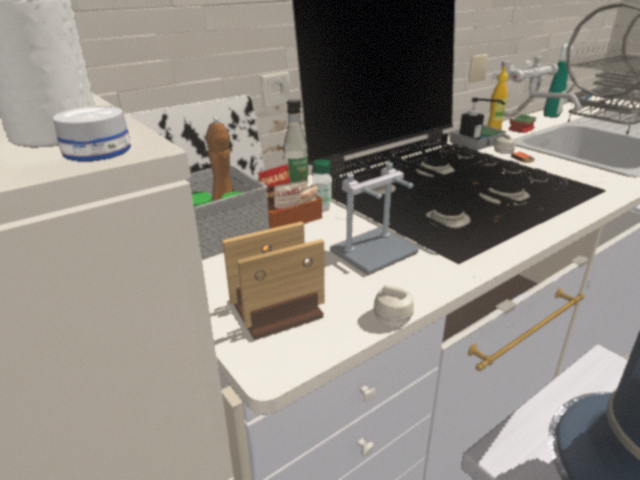

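View pics/top0.png

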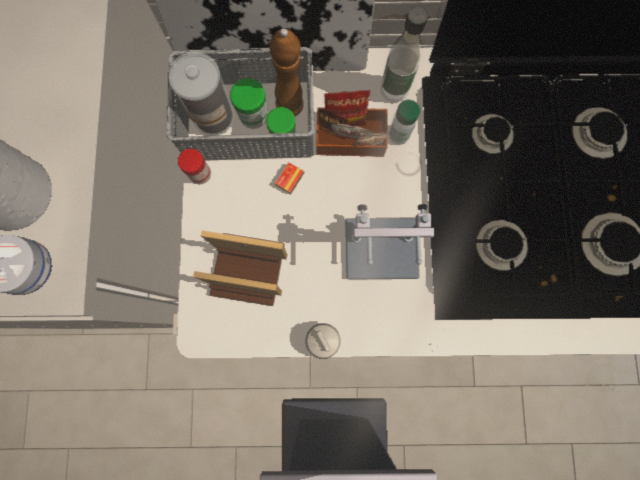

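The scene picture shows the two-holed board in the near slot (holes about (260,275) and (307,262)), and the one-holed board behind it. The top picture shows the stand's rail at row 232 with its pegs pointing down-image, towards the robot. I'll zoom in for pixel positions.

```bash
python3 - <<'E'
import cv2,numpy as np
t=cv2.imread("pics/top0.png")
a=cv2.resize(t[190:350,180:440],None,fx=3,fy=3,interpolation=cv2.INTER_CUBIC)
cv2.imwrite("pics/topc.png",a)
s=cv2.imread("pics/scene0.png")
b=cv2.resize(s[160:340,220:420],None,fx=3.3,fy=3.3,interpolation=cv2.INTER_CUBIC)
cv2.imwrite("pics/scenec.png",b);print(a.shape,b.shape)
E
```

```text
(480, 780, 3) (594, 660, 3)
```

View pics/topc.png

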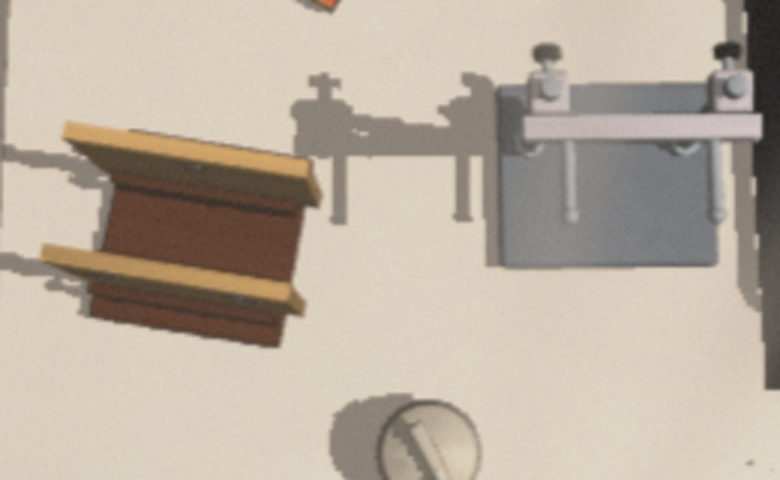

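View pics/scenec.png

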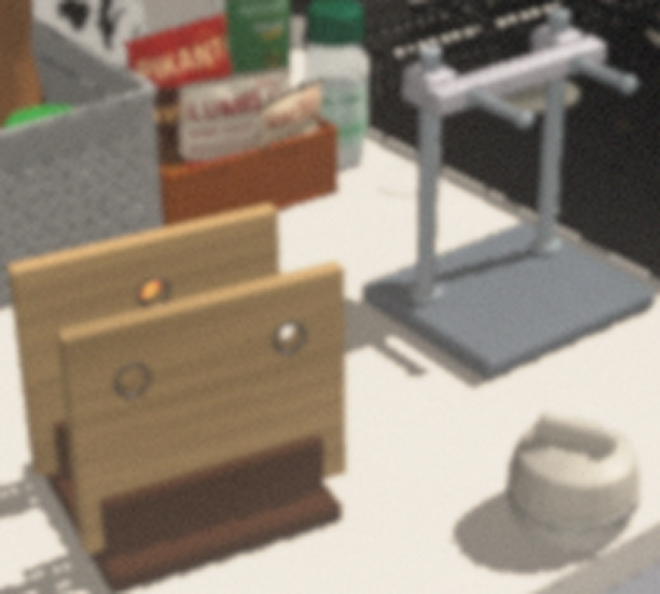

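```bash
cat > geo.py <<'E'
import numpy as np
from station import camera_info
from scipy.spatial.transform import Rotation as R
C={n:camera_info(n) for n in("scene","top")}
def proj(n,P):
    E=C[n]["extrinsics"];p=(np.asarray(P)-E[:3,3])@E[:3,:3];K=C[n]["mtx"]
    return np.stack([K[0,2]+K[0,0]*p[...,0]/-p[...,2],K[1,2]+K[1,1]*p[...,1]/p[...,2]],-1)
def ray(n,uv,z):
    E=C[n]["extrinsics"];K=C[n]["mtx"];d=E[:3,:3]@[(uv[0]-K[0,2])/K[0,0],-(uv[1]-K[1,2])/K[1,1],-1]
    return E[:3,3]+d*(z-E[2,3])/d[2]
T=lambda u,v:(180+(u+.5)/3-.5,190+(v+.5)/3-.5)
S=lambda u,v:(220+(u+.5)/3.3-.5,160+(v+.5)/3.3-.5)
def place(p,L):
    x,y,yaw=p[:3];c,s=np.cos(yaw),np.sin(yaw);L=np.asarray(L,float)
    return np.stack([x+c*L[:,0]-s*L[:,1],y+s*L[:,0]+c*L[:,1],L[:,2]],-1)
E
python3 - <<'E'
from geo import *
from scipy.optimize import least_squares as ls
# stand
ft=[(-.05,.07,.014),(-.05,-.07,.014),(.07,.07,.014),(.07,-.07,.014)]
tp=np.array([T(503,264),T(717,262),T(498,85),T(718,84),T(572,216),T(718,216)])
sp=np.array([S(485,362),S(655,292),S(365,288),S(524,117),S(628,84)])
def f(p):
    b=[(-.037,.04,p[3]),(-.037,-.04,p[3])]
    return np.r_[(proj("top",place(p,ft+b))-tp).ravel(),(proj("scene",place(p,ft[:3]+b))-sp).ravel()]
r=ls(f,[.6,-.1,0,.145]);print("stand",r.x.round(4),r.fun.round(1))
for sel in ("top","scene"):
    q=ls(lambda p:f(p)[:12] if sel=="top" else f(p)[12:],r.x);print(sel,q.x.round(4))
# board
tb=np.array([T(43,246),T(292,284),T(290,299)]) # far-left, far-right, near-right top corners
sb=np.array([S(132,380),S(289,337),S(62,337),S(341,268)])
def g(p):
    z=.012
    return np.r_[(proj("top",place(p,[(.005,.07,z+.12),(.005,-.07,z+.12),(-.005,-.07,z+.12)]))-tb).ravel(),
     (proj("scene",place(p,[(-.005,.04,z+.09),(-.005,-.04,z+.09),(-.005,.07,z+.12),(-.005,-.07,z+.12)]))-sb).ravel()]
r=ls(g,[.5,.2,0]);print("board",r.x.round(4),r.fun.round(1))
a,b=(ray("top",T(64,131),.132),ray("top",T(310,170),.132));print("1hole edge",a,b)
print("timer",ray("top",T(428,450),.05)); print("matchbox",ray("top",(290,178),.015))
E
```

```text
stand [ 0.5496 -0.0747 -0.0114  0.1536] [-0.8  0.7  1.4  1.5  0.3 -0.9 -1.3 -0.5 -0.4 -0.3  0.1 -0.2  0.8  0.6
  1.6 -0.8 -1.5 -2.1 -0.3  0.3 -0.1 -0.3]
top [ 0.5499 -0.0751 -0.0112  0.1506]
scene [ 0.5483 -0.0732 -0.0098  0.1545]
board [ 0.4872  0.1886 -0.1659] [ 0.3 -1.1 -0.1 -0.8 -0.4  0.2 -0.   0.3 -0.2  0.2  0.5  1.5  0.7  0.1]
1hole edge [0.56703382 0.24779224 0.132     ] [0.54320571 0.10881029 0.132     ]
timer [0.38711216 0.04379474 0.05      ]
matchbox [0.7009706  0.10373762 0.015     ]
```

```bash
cat > plan.py <<'E'
import numpy as np, sys, json, station
s=station.sense()
def plan(*wps,jaw=1,start=None):
    """wps: (x,y,z,yaw,rows); prints rows of the move, tool pointing down"""
    p=np.r_[s["tool_pos"],s["ee_rot"][2]] if start is None else np.array(start,float)
    print("at",p.round(4),"F",s["ft_force"].round(1),"t",round(s["time"],2)); out=[]
    for *w,n in wps:
        for k in range(n):
            d=(np.array(w)-p)/(n-k);c,q=np.cos(p[3]),np.sin(p[3])
            r=np.round([(c*d[0]+q*d[1])/.02,(q*d[0]-c*d[1])/.02,-d[2]/.02,0,0,-np.degrees(d[3])/10,jaw],2)
            m=np.abs(r[:6]).max()
            if m>1: print("OVER",m)
            t=r[:3]*.02;p=p+[c*t[0]+q*t[1],q*t[0]-c*t[1],-t[2],-np.radians(r[5]*10)];out.append([float(v)+0 for v in r])
    for i in range(0,len(out),10): print(json.dumps(sum(out[i:i+10],[])).replace(".0,",",").replace(" ",""))
E
python3 -c "
import station;print([ (k,getattr(station,k)) for k in dir(station) if 'hold' in k.lower()])
from plan import *
plan((.40,-.30,.25,1.405,22),(.45,-.06,.25,1.405,13),(.487,.189,.20,1.405,14),jaw=.1)"
```

```text
[('hold_point_z', 0.0187)]
at [ 0.1569 -0.6559  0.1935  0.2349] F [-1.2  0.2 -0.7] t 0.1
[0.73,-0.66,-0.13,0,0,-0.3,0.1,0.76,-0.62,-0.13,0,0,-0.3,0.1,0.79,-0.58,-0.13,0,0,-0.31,0.1,0.82,-0.53,-0.13,0,0,-0.3,0.1,0.85,-0.49,-0.13,0,0,-0.31,0.1,0.87,-0.45,-0.13,0,0,-0.3,0.1,0.89,-0.4,-0.13,0,0,-0.31,0.1,0.91,-0.35,-0.13,0,0,-0.3,0.1,0.93,-0.3,-0.13,0,0,-0.31,0.1,0.95,-0.25,-0.13,0,0,-0.3,0.1]
[0.96,-0.2,-0.13,0,0,-0.31,0.1,0.97,-0.15,-0.13,0,0,-0.3,0.1,0.97,-0.1,-0.13,0,0,-0.31,0.1,0.98,-0.04,-0.13,0,0,-0.3,0.1,0.98,0.01,-0.13,0,0,-0.31,0.1,0.98,0.06,-0.13,0,0,-0.3,0.1,0.97,0.11,-0.12,0,0,-0.31,0.1,0.97,0.16,-0.13,0,0,-0.3,0.1,0.96,0.21,-0.12,0,0,-0.31,0.1,0.94,0.27,-0.13,0,0,-0.3,0.1]
[0.93,0.31,-0.12,0,0,-0.31,0.1,0.91,0.37,-0.13,0,0,-0.3,0.1,0.94,0.04,0,0,0,0,0.1,0.94,0.04,0,0,0,0,0.1,0.94,0.04,0,0,0,0,0.1,0.94,0.04,0,0,0,0,0.1,0.94,0.03,0,0,0,0,0.1,0.94,0.04,0,0,0,0,0.1,0.94,0.03,0,0,0,0,0.1,0.94,0.04,0,0,0,0,0.1]
[0.94,0.03,0,0,0,0,0.1,0.95,0.04,0,0,0,0,0.1,0.94,0.03,0,0,0,0,0.1,0.95,0.04,0,0,0,0,0.1,0.94,0.03,0,0,0,0,0.1,0.9,-0.02,0.18,0,0,0,0.1,0.9,-0.02,0.18,0,0,0,0.1,0.9,-0.02,0.18,0,0,0,0.1,0.9,-0.02,0.18,0,0,0,0.1,0.9,-0.02,0.18,0,0,0,0.1]
[0.9,-0.02,0.18,0,0,0,0.1,0.9,-0.01,0.18,0,0,0,0.1,0.9,-0.02,0.18,0,0,0,0.1,0.9,-0.01,0.18,0,0,0,0.1,0.9,-0.02,0.18,0,0,0,0.1,0.9,-0.01,0.18,0,0,0,0.1,0.9,-0.02,0.17,0,0,0,0.1,0.89,-0.01,0.18,0,0,0,0.1,0.9,-0.02,0.17,0,0,0,0.1]
```

Emit:
servo_tool(deltas=[0.73,-0.66,-0.13,0,0,-0.3,0.1,0.76,-0.62,-0.13,0,0,-0.3,0.1,0.79,-0.58,-0.13,0,0,-0.31,0.1,0.82,-0.53,-0.13,0,0,-0.3,0.1,0.85,-0.49,-0.13,0,0,-0.31,0.1,0.87,-0.45,-0.13,0,0,-0.3,0.1,0.89,-0.4,-0.13,0,0,-0.31,0.1,0.91,-0.35,-0.13,0,0,-0.3,0.1,0.93,-0.3,-0.13,0,0,-0.31,0.1,0.95,-0.25,-0.13,0,0,-0.3,0.1])

```text
time: 1.35
tool_pos: [0.2682, -0.4937, 0.2206]
ee_rot: [3.141, 0.0, 0.769]
ft_force: [1.0, -0.5, 0.6]
opening: 0.0471
gripper_force: 0.0
```

Emit:
servo_tool(deltas=[0.96,-0.2,-0.13,0,0,-0.31,0.1,0.97,-0.15,-0.13,0,0,-0.3,0.1,0.97,-0.1,-0.13,0,0,-0.31,0.1,0.98,-0.04,-0.13,0,0,-0.3,0.1,0.98,0.01,-0.13,0,0,-0.31,0.1,0.98,0.06,-0.13,0,0,-0.3,0.1,0.97,0.11,-0.12,0,0,-0.31,0.1,0.97,0.16,-0.13,0,0,-0.3,0.1,0.96,0.21,-0.12,0,0,-0.31,0.1,0.94,0.27,-0.13,0,0,-0.3,0.1])

```text
time: 2.6
tool_pos: [0.3788, -0.3318, 0.2462]
ee_rot: [3.142, 0.0, 1.301]
ft_force: [-0.2, 0.0, 0.2]
opening: 0.0471
gripper_force: 0.0
```

Emit:
servo_tool(deltas=[0.93,0.31,-0.12,0,0,-0.31,0.1,0.91,0.37,-0.13,0,0,-0.3,0.1,0.94,0.04,0,0,0,0,0.1,0.94,0.04,0,0,0,0,0.1,0.94,0.04,0,0,0,0,0.1,0.94,0.04,0,0,0,0,0.1,0.94,0.03,0,0,0,0,0.1,0.94,0.04,0,0,0,0,0.1,0.94,0.03,0,0,0,0,0.1,0.94,0.04,0,0,0,0,0.1])

```text
time: 3.85
tool_pos: [0.4312, -0.152, 0.251]
ee_rot: [3.141, 0.0, 1.404]
ft_force: [0.3, 0.5, 0.5]
opening: 0.0469
gripper_force: 0.0
```

Emit:
servo_tool(deltas=[0.94,0.03,0,0,0,0,0.1,0.95,0.04,0,0,0,0,0.1,0.94,0.03,0,0,0,0,0.1,0.95,0.04,0,0,0,0,0.1,0.94,0.03,0,0,0,0,0.1,0.9,-0.02,0.18,0,0,0,0.1,0.9,-0.02,0.18,0,0,0,0.1,0.9,-0.02,0.18,0,0,0,0.1,0.9,-0.02,0.18,0,0,0,0.1,0.9,-0.02,0.18,0,0,0,0.1])

```text
time: 5.1
tool_pos: [0.463, 0.0295, 0.2329]
ee_rot: [3.141, 0.0, 1.404]
ft_force: [-0.6, 1.2, -0.7]
opening: 0.0468
gripper_force: 0.0
```

Emit:
servo_tool(deltas=[0.9,-0.02,0.18,0,0,0,0.1,0.9,-0.01,0.18,0,0,0,0.1,0.9,-0.02,0.18,0,0,0,0.1,0.9,-0.01,0.18,0,0,0,0.1,0.9,-0.02,0.18,0,0,0,0.1,0.9,-0.01,0.18,0,0,0,0.1,0.9,-0.02,0.17,0,0,0,0.1,0.9,-0.01,0.17,0,0,0,0.1,0,0,0.6,0,0,0,0.1,0,0,0,0,0,0,0.1])

```text
time: 6.35
tool_pos: [0.4836, 0.1697, 0.1912]
ee_rot: [-3.139, 0.002, 1.404]
ft_force: [0.1, 0.4, 0.7]
opening: 0.047
gripper_force: 0.0
```

```bash
python3 -c "
from station import *
import cv2
a=capture('top');b=capture('scene')
cv2.imwrite('pics/t1.png',a);cv2.imwrite('pics/s1.png',b)
cv2.imwrite('pics/s1c.png',cv2.resize(b[140:340,200:440],None,fx=2.5,fy=2.5))
from plan import *
plan((.487,.189,.1155,1.405,7),jaw=.1)"
```

```text
at [0.4844 0.1699 0.1923 1.4029] F [-0.5  0.3 -0.4] t 6.45
[0.14,0,0.55,0,0,0,0.1,0.14,-0.01,0.55,0,0,0,0.1,0.14,0,0.55,0,0,0,0.1,0.14,-0.01,0.55,0,0,0,0.1,0.13,0,0.55,0,0,0,0.1,0.14,-0.01,0.54,0,0,-0.01,0.1,0.13,0,0.55,0,0,0,0.1]
```

View pics/s1c.png

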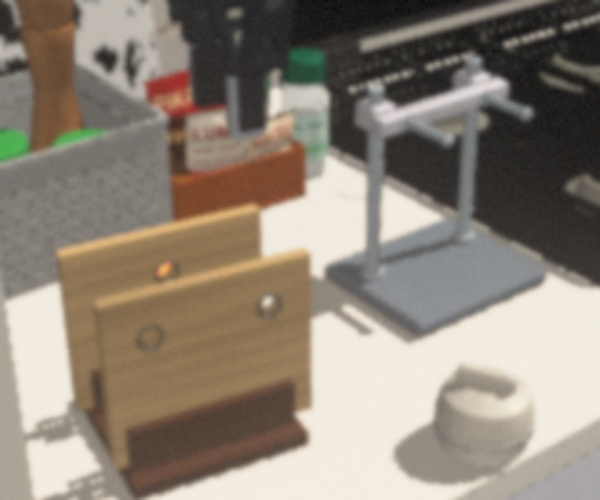

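The view shows the fingertips at crop (245,130), i.e. full-image (298,192), above the boards. I'll check that against the projection of the measured TCP.

```bash
python3 -c "
from geo import *
print(proj('scene',[[.484,.170,.192],[.484,.170,.132],[.487,.189,.132]]), proj('top',[[.484,.170,.192],[.487,.189,.132]]))"
```

```text
[[291.37739273 212.28310481]
 [292.89388841 247.32940144]
 [281.4785714  250.37294748]] [[240.36788313 277.9705593 ]
 [234.69346479 280.14236871]]
```

```bash
python3 -c "
import cv2,numpy as np
from geo import *
print(proj('scene',[[.461,.174,.198],[.507,.166,.198]]),proj('top',[[.461,.174,.198],[.507,.166,.198]]))
a=cv2.imread('pics/t1.png')[190:350,160:320];b=cv2.imread('pics/s1.png')[120:280,220:380]
cv2.imwrite('pics/c2.png',np.hstack([cv2.resize(v,None,fx=2.5,fy=2.5,interpolation=2) for v in(a,b)]))"
```

```text
[[297.81312233 214.72582535]
 [284.95988061 202.8324694 ]] [[236.82058295 292.68254112]
 [242.63778612 262.59263671]]
```

View pics/c2.png

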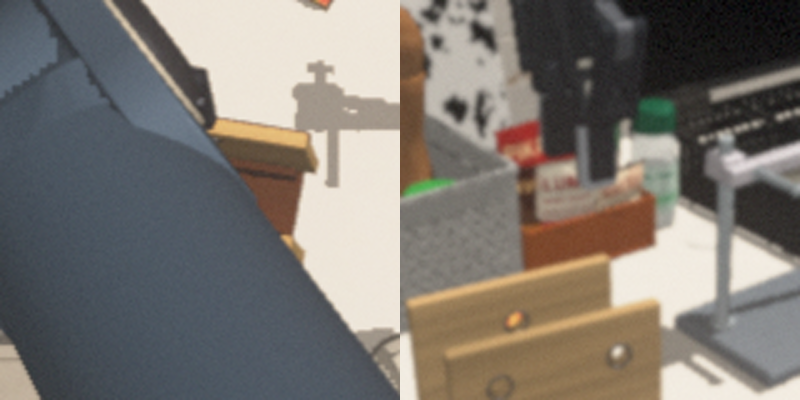

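The board shows as expected, but the fingertips are about 21 px higher in the scene view than the reported TCP predicts. I'll go down part of the way and look again before trusting either.

Emit:
servo_tool(deltas=[0.14,0,0.55,0,0,0,0.1,0.14,-0.01,0.55,0,0,0,0.1,0.14,0,0.55,0,0,0,0.1,0.14,-0.01,0.55,0,0,0,0.1,0.13,0,0.4,0,0,0,0.1,0.27,-0.01,0,0,0,0,0.1,0,0,0,0,0,0,0.1])

```text
time: 7.32
tool_pos: [0.4874, 0.1907, 0.1409]
ee_rot: [3.141, -0.001, 1.405]
ft_force: [1.0, 0.7, 0.4]
opening: 0.0472
gripper_force: 0.0
```

```bash
python3 -c "
import cv2,numpy as np
from geo import *
from station import *
b=capture('scene');s=sense();p=s['tool_pos'];print(p,s['ee_rot'],s['ft_force'],s['opening'])
cv2.imwrite('pics/s3.png',b);cv2.imwrite('pics/c3.png',cv2.resize(b[130:330,200:400],None,fx=3,fy=3,interpolation=2))
n=np.array([.986,-.165,0])
print(proj('scene',[p,p-.0235*n+[0,0,.006],p+.0235*n+[0,0,.006]]))"
```

```text
[0.48748606 0.1904073  0.14100325] [ 3.14080978e+00 -5.11945276e-04  1.40473319e+00] [ 0.52172296 -0.08892848  0.01599852] 0.04729590285756937
[[280.2348829  245.40717354]
 [286.32271899 248.81415521]
 [274.06349595 235.44431148]]
```

View pics/c3.png

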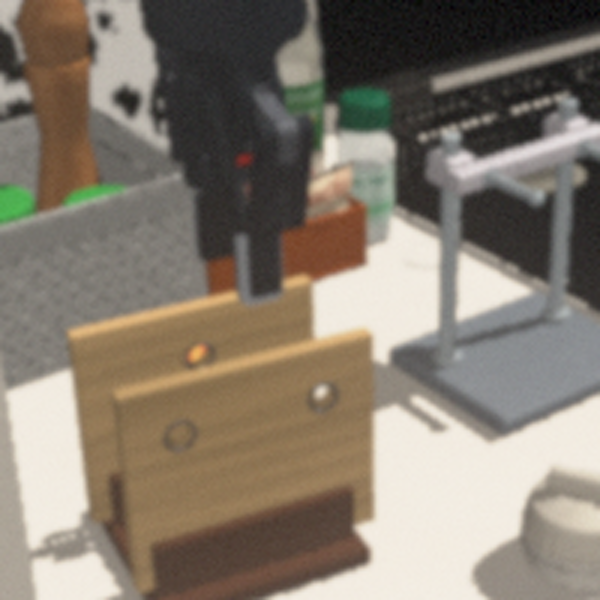

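The front fingertip is at full-image (287,229), above the near board's top edge, again about 20 px higher than predicted. I'll go to the planned depth and let the jaw show whether it is on the board.

Emit:
servo_tool(deltas=[0,0,0.5,0,0,0,0.1,0,0,0.5,0,0,0,0.1,0,0,0.27,0,0,0,0.1,0,0,0,0,0,0,-1,0,0,0,0,0,0,-1,0,0,0,0,0,0,-1,0,0,0,0,0,0,-1], newtons=30)

```text
time: 8.25
tool_pos: [0.4873, 0.1899, 0.1154]
ee_rot: [3.141, -0.0, 1.404]
ft_force: [0.3, -0.0, -0.4]
opening: -0.0005
gripper_force: 0.0
```

```bash
python3 -c "
import cv2,numpy as np
from geo import *
from station import *
b=capture('scene');s=sense();p=s['tool_pos'];print(p)
cv2.imwrite('pics/s4.png',b);cv2.imwrite('pics/c4.png',cv2.resize(b[190:290,230:330],None,fx=6,fy=6,interpolation=2))
for dz in(0,.01,.02,.03,.04): print(dz,((proj('scene',p+[0,0,dz])-[230,190]+.5)*6).round())"
```

```text
[0.48731911 0.18986994 0.11539978]
0 [311. 422.]
0.01 [310. 388.]
0.02 [308. 354.]
0.03 [306. 320.]
0.04 [304. 285.]
```

View pics/c4.png

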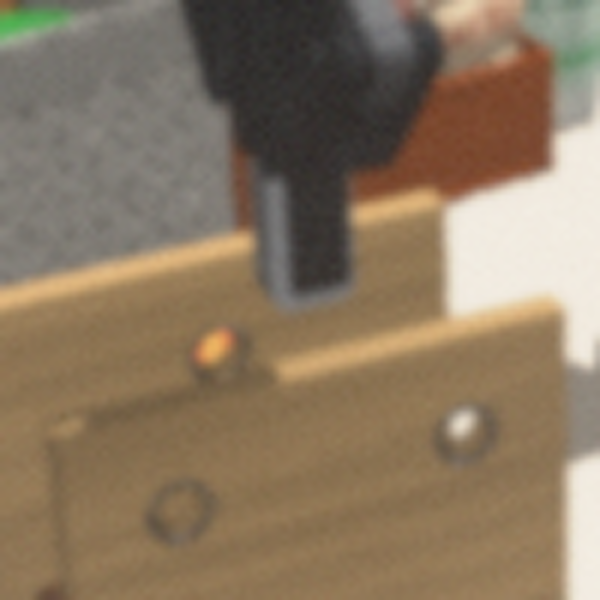

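The shut fingertip is at crop (310,295), which puts it about 36 mm above the reported TCP, so it is still some 19 mm over the board. The column agrees with the board's middle, so I'll reopen, go 33 mm lower and grip.

Emit:
servo_tool(deltas=[0,0,0,0,0,0,0.1,0,0,0,0,0,0,0.1,0,0,0,0,0,0,0.1,0,0,0.5,0,0,0,0.1,0,0,0.5,0,0,0,0.1,0,0,0.4,0,0,0,0.1,0,0,0.27,0,0,0,0.1,0,0,0,0,0,0,0.1])

```text
time: 9.3
tool_pos: [0.4869, 0.1898, 0.0813]
ee_rot: [-3.141, 0.0, 1.404]
ft_force: [-0.5, 0.2, -0.1]
opening: 0.0466
gripper_force: 0.0
```

Emit:
servo_tool(deltas=[0,0,0,0,0,0,-1,0,0,0,0,0,0,-1,0,0,0,0,0,0,-1,0,0,0,0,0,0,-1], newtons=60)

```text
time: 9.8
tool_pos: [0.4877, 0.1901, 0.0823]
ee_rot: [3.14, -0.001, 1.404]
ft_force: [0.5, -0.8, 4.0]
opening: 0.0084
gripper_force: 61.5
```

```bash
python3 -c "
from plan import *
plan((.4875,.190,.252,1.404,10),(.53,-.0747,.252,1.5594,15),jaw=-1)"
```

```text
at [0.4877 0.1901 0.0823 1.4041] F [ 0.5 -0.8  4. ] t 9.8
[0,0,-0.85,0,0,0,-1,0,0,-0.85,0,0,0,-1,0,0,-0.85,0,0,0,-1,0,0,-0.85,0,0,0,-1,0,0,-0.85,0,0,0,-1,0,0,-0.85,0,0,0,-1,0,0,-0.85,0,0,0,-1,0,0,-0.84,0,0,0,-1,0,0,-0.85,0,0,0,-1,-0.01,-0.01,-0.84,0,0,0,-1.0]
[-0.85,0.29,0,0,0,-0.06,-1,-0.85,0.28,0,0,0,-0.06,-1,-0.85,0.27,0,0,0,-0.06,-1,-0.85,0.26,0,0,0,-0.06,-1,-0.86,0.25,0,0,0,-0.06,-1,-0.86,0.24,0,0,0,-0.06,-1,-0.86,0.23,0,0,0,-0.06,-1,-0.87,0.22,0,0,0,-0.06,-1,-0.87,0.21,0,0,0,-0.06,-1,-0.87,0.21,0,0,0,-0.06,-1.0]
[-0.87,0.2,0,0,0,-0.06,-1,-0.87,0.19,0,0,0,-0.06,-1,-0.88,0.18,0,0,0,-0.06,-1,-0.87,0.16,0,0,0,-0.06,-1,-0.88,0.16,0,0,0,-0.05,-1.0]
```

Emit:
servo_tool(deltas=[0,0,-0.3,0,0,0,-1,0,0,-0.85,0,0,0,-1,0,0,-0.9,0,0,0,-1,0,0,-0.9,0,0,0,-1,0,0,-0.9,0,0,0,-1,0,0,-0.95,0,0,0,-1,0,0,-0.95,0,0,0,-1,0,0,-0.95,0,0,0,-1,0,0,-0.95,0,0,0,-1,0,0,-0.85,0,0,0,-1])

```text
time: 11.05
tool_pos: [0.4872, 0.1899, 0.2531]
ee_rot: [3.141, -0.0, 1.404]
ft_force: [0.2, 0.4, -2.5]
opening: 0.0079
gripper_force: 60.9
```

Emit:
servo_tool(deltas=[-0.85,0.29,0,0,0,-0.06,-1,-0.85,0.28,0,0,0,-0.06,-1,-0.85,0.27,0,0,0,-0.06,-1,-0.85,0.26,0,0,0,-0.06,-1,-0.86,0.25,0,0,0,-0.06,-1,-0.86,0.24,0,0,0,-0.06,-1,-0.86,0.23,0,0,0,-0.06,-1,-0.87,0.22,0,0,0,-0.06,-1,-0.87,0.21,0,0,0,-0.06,-1,-0.87,0.21,0,0,0,-0.06,-1])

```text
time: 12.3
tool_pos: [0.5155, 0.0128, 0.2523]
ee_rot: [-3.141, -0.0, 1.509]
ft_force: [0.2, -0.1, -2.0]
opening: 0.0082
gripper_force: 61.0
```

Emit:
servo_tool(deltas=[-0.87,0.2,0,0,0,-0.06,-1,-0.87,0.19,0,0,0,-0.06,-1,-0.88,0.18,0,0,0,-0.06,-1,-0.87,0.16,0,0,0,-0.06,-1,-0.88,0.16,0,0,0,-0.05,-1,0,0,0,0,0,0,-1])

```text
time: 13.05
tool_pos: [0.5298, -0.0763, 0.2519]
ee_rot: [-3.141, 0.0, 1.556]
ft_force: [-0.1, 0.5, -0.6]
opening: 0.0084
gripper_force: 60.9
```

```bash
python3 -c "
import cv2,numpy as np
from geo import *
from station import *
b=capture('scene');s=sense();p=s['tool_pos'];print(p,s['ee_rot'],s['ft_force'],s['opening'])
cv2.imwrite('pics/s5.png',b);cv2.imwrite('pics/c5.png',cv2.resize(b[110:270,310:460],None,fx=3.7,fy=3.7,interpolation=2))
cv2.imwrite('pics/t5.png',capture('top'))
"
```

```text
[ 0.52969316 -0.07476136  0.25199279] [-3.14135207e+00 -5.78988440e-04  1.55832676e+00] [-0.47595271 -0.30206704 -1.12494506] 0.008186476499798102
```

View pics/c5.png

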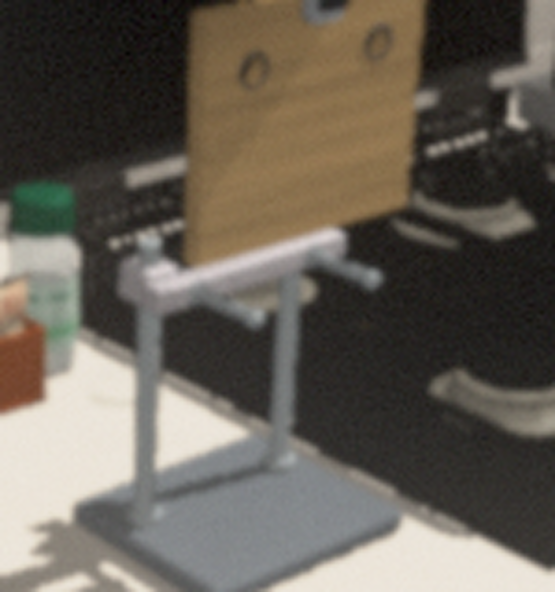

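The board is held upright over the pegs, with holes at crop (254,69) and (378,42) and its lower edge from (187,264) to (411,207). I'll fit its pose and refit the peg balls at (257,315) and (373,279).

```bash
python3 - <<'E'
from geo import *
from scipy.optimize import least_squares as ls
Q=lambda u,v:(310+(u+.5)/3.7-.5,110+(v+.5)/3.7-.5)
px=np.array([Q(254,69),Q(378,42),Q(187,264),Q(411,207),Q(190,11)])
L=np.array([(-.005,.04,.09),(-.005,-.04,.09),(-.005,.07,0),(-.005,-.07,0),(-.005,.07,.12)])
f=lambda p:(proj("scene",place(p,L)+[0,0,p[3]])-px).ravel()
r=ls(f,[.53,-.075,-.01,.18]);print("board",r.x.round(4),r.fun.round(1))
g=lambda p:(proj("scene",place([p[0],p[1],r.x[2]],L)+[0,0,p[2]])-px).ravel()
print("exp",f([.5297,-.0748,-.012,.182]).round(1))
for h in(.150,.153,.156): # balls on assumed height
    print(h,[ray("scene",Q(*u),h).round(4) for u in((257,316),(373,279))])
h2=lambda p:(proj("scene",place([.5497,p[0],-.0114],[(-.037,.04,p[1]),(-.037,-.04,p[1])]))-np.array([Q(257,316),Q(373,279)])).ravel()
q=ls(h2,[-.075,.15]);print("balls y,h",q.x.round(4),q.fun.round(1))
E
```

```text
board [ 0.5301 -0.0776 -0.0953  0.182 ] [-2.1 -0.3  0.5 -0.   0.1  0.  -0.   0.2  1.4  0.2]
exp [-1.7  0.4 -1.5 -0.2  1.3  1.5 -2.9 -0.3  2.7  1.2]
0.15 [array([ 0.519 , -0.0426,  0.15  ]), array([ 0.5168, -0.1211,  0.15  ])]
0.153 [array([ 0.5141, -0.0378,  0.153 ]), array([ 0.5119, -0.1156,  0.153 ])]
0.156 [array([ 0.5092, -0.033 ,  0.156 ]), array([ 0.507 , -0.1102,  0.156 ])]
balls y,h [-0.0769  0.1532] [-0.2  0.3  0.2 -0.3]
```

Emit:
servo_tool(deltas=[0,0,0.5,0,0,0,-1,0,0,0.5,0,0,0,-1,0,0,0,0,0,0,-1])

```text
time: 13.52
tool_pos: [0.5288, -0.0744, 0.2305]
ee_rot: [-3.139, -0.0, 1.56]
ft_force: [0.8, -0.3, -1.0]
opening: 0.0082
gripper_force: 60.9
```

Emit:
servo_tool(deltas=[0,0,0.1,0,0,0,-1,0,0,0.1,0,0,0,-1])

```text
time: 13.78
tool_pos: [0.53, -0.0747, 0.2279]
ee_rot: [3.141, 0.0, 1.559]
ft_force: [0.6, 0.4, -1.9]
opening: 0.008
gripper_force: 60.9
```

Emit:
servo_tool(deltas=[0,0,0.05,0,0,0,-1,0,0,0,0,0,0,-1])

```text
time: 14.02
tool_pos: [0.5299, -0.0748, 0.227]
ee_rot: [3.141, 0.0, 1.559]
ft_force: [0.0, 0.3, -0.2]
opening: 0.0081
gripper_force: 61.0
```

Emit:
servo_tool(deltas=[0,0,0.05,0,0,0,-1,0,0,0,0,0,0,-1])

```text
time: 14.28
tool_pos: [0.5304, -0.0748, 0.2269]
ee_rot: [3.14, 0.001, 1.559]
ft_force: [-0.6, -0.1, 4.7]
opening: 0.0084
gripper_force: 61.8
```

Emit:
servo_tool(deltas=[0,0,0.05,0,0,0,-1,0,0,0,0,0,0,-1])

```text
time: 14.52
tool_pos: [0.5309, -0.0748, 0.2268]
ee_rot: [3.139, 0.001, 1.559]
ft_force: [-2.1, -0.1, 9.9]
opening: 0.0081
gripper_force: 62.4
```

Contact is at TCP z about 0.2268, so the peg axes are at about 0.153 and the holes line up at TCP z about 0.133. I'll raise the board, back off in front of the tips and lower it.

Emit:
servo_tool(deltas=[0,0,-0.6,0,0,0,-1,0,-0.8,0,0,0,0,-1,0,-0.8,0,0,0,0,-1,0,-0.7,0,0,0,0,-1,0,0,0.9,0,0,0,-1,0,0,0.9,0,0,0,-1,0,0,0.9,0,0,0,-1,0,0,0.9,0,0,0,-1,0,0,0.9,0,0,0,-1,0,0,0.6,0,0,0,-1])

```text
time: 15.78
tool_pos: [0.4832, -0.0743, 0.1336]
ee_rot: [-3.141, -0.0, 1.559]
ft_force: [-0.2, 0.5, -0.8]
opening: 0.0083
gripper_force: 60.9
```

```bash
python3 -c "
import cv2
from station import *
b=capture('scene')
from plan import *
plan((.487,-.0748,.133,1.5594,2),jaw=-1)
x0,y0=300,130
cv2.imwrite('pics/s6.png',b);cv2.imwrite('pics/c6.png',cv2.resize(b[y0:y0+150,x0:x0+180],None,fx=4.4,fy=4,interpolation=2))
cv2.imwrite('pics/t6.png',capture('top'))
"
```

```text
at [ 0.4824 -0.0742  0.1325  1.5596] F [-0.1 -0.9 -0.8] t 15.82
[-0.01,0.12,-0.01,0,0,0,-1,-0.02,0.11,-0.02,0,0,0,-1.0]
```

View pics/c6.png

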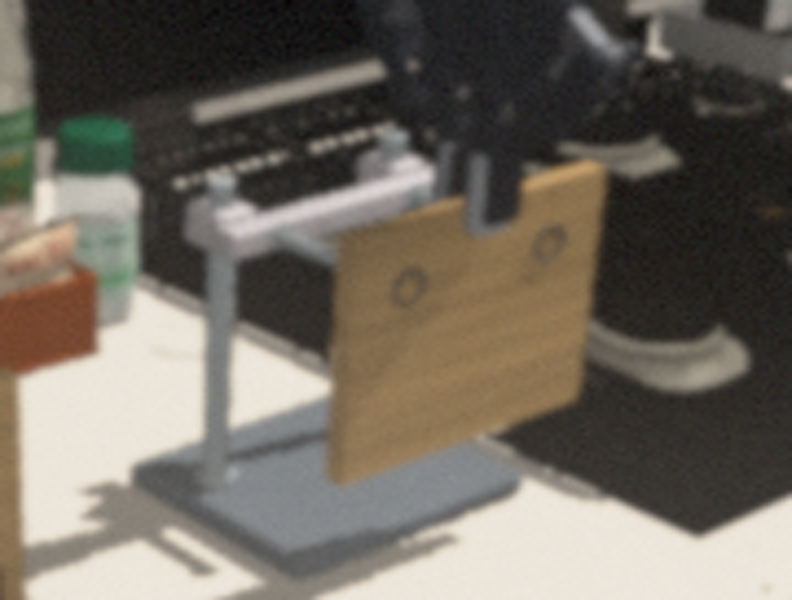

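The board stands in front of the pegs, with holes at crop (409,287) and (550,244) and its front face's lower edge from (347,481) to (583,402). I'll fit its y and its tilt.

```bash
python3 - <<'E'
from geo import *
from scipy.optimize import least_squares as ls
Q=lambda u,v:(300+(u+.5)/4.4-.5,130+(v+.5)/4-.5)
px=np.array([Q(409,287),Q(550,244),Q(347,481),Q(583,402)])
L=np.array([(-.005,.04,.09),(-.005,-.04,.09),(-.005,.07,0),(-.005,-.07,0)])
X=.4826
f=lambda p:(proj("scene",place([X,p[0],p[1]],L)+[0,0,p[2]])-px).ravel()
r=ls(f,[-.075,-.01,.063]);print("y,yaw,z",r.x.round(4),r.fun.round(1))
f2=lambda p:(proj("scene",place([X,p[0],-.0114],L)+[0,0,p[1]])-px).ravel()
r=ls(f2,[-.075,.063]);print("y,z",r.x.round(4),r.fun.round(1))
E
```

```text
y,yaw,z [-0.0776 -0.0283  0.0636] [ 0.4 -0.2  0.8 -0.3 -0.9  1.1 -0.1 -0.7]
y,z [-0.0774  0.0636] [ 0.6 -0.1  0.5 -0.4 -0.5  1.4 -0.6 -0.9]
```

Emit:
servo_tool(deltas=[0.05,0.45,0,0,0,0,-1,0,0.4,0,0,0,0,-1,0,0.15,0,0,0,0,-1])

```text
time: 16.25
tool_pos: [0.5051, -0.0733, 0.1353]
ee_rot: [3.14, -0.0, 1.56]
ft_force: [1.4, 0.3, -1.0]
opening: 0.0081
gripper_force: 60.9
```

Emit:
servo_tool(deltas=[0,0.15,0,0,0,0,-1,0,0,0,0,0,0,-1])

```text
time: 16.5
tool_pos: [0.507, -0.0735, 0.1348]
ee_rot: [3.141, 0.0, 1.56]
ft_force: [-0.9, -0.8, -1.0]
opening: 0.0082
gripper_force: 60.9
```

Emit:
servo_tool(deltas=[0,0.15,0,0,0,0,-1,0,0,0,0,0,0,-1])

```text
time: 16.75
tool_pos: [0.51, -0.0735, 0.1348]
ee_rot: [3.141, 0.0, 1.559]
ft_force: [0.0, -0.8, -1.3]
opening: 0.0081
gripper_force: 60.9
```

Emit:
servo_tool(deltas=[0,0.15,0.07,0,0,0,-1,0,0.1,0,0,0,0,-1,0,0,0,0,0,0,-1])

```text
time: 17.12
tool_pos: [0.515, -0.0736, 0.1334]
ee_rot: [3.142, -0.0, 1.56]
ft_force: [-0.4, -0.7, -1.8]
opening: 0.0083
gripper_force: 60.9
```

Emit:
servo_tool(deltas=[0,0.2,0,0,0,0,-1,0,0.2,0,0,0,0,-1,0,0,0,0,0,0,-1])

```text
time: 17.5
tool_pos: [0.5232, -0.0736, 0.1334]
ee_rot: [3.141, -0.0, 1.56]
ft_force: [-0.8, 0.2, -1.5]
opening: 0.0084
gripper_force: 60.9
```

Emit:
servo_tool(deltas=[0,0.3,0,0,0,0,-1,0,0.3,0,0,0,0,-1,0,0.3,0,0,0,0,-1,0,0,0,0,0,0,-1])

```text
time: 18.0
tool_pos: [0.5414, -0.0738, 0.1334]
ee_rot: [3.141, -0.0, 1.56]
ft_force: [-0.5, -0.4, -1.1]
opening: 0.0082
gripper_force: 60.9
```

Emit:
servo_tool(deltas=[0,0.1,0,0,0,0,-1,0,0.1,0,0,0,0,-1,0,0,0,0,0,0,-1])

```text
time: 18.38
tool_pos: [0.5449, -0.0739, 0.1335]
ee_rot: [3.141, 0.0, 1.56]
ft_force: [-0.1, -0.3, -1.4]
opening: 0.008
gripper_force: 60.9
```

Emit:
servo_tool(deltas=[0,0.1,0,0,0,0,-1,0,0,0,0,0,0,-1])

```text
time: 18.62
tool_pos: [0.5469, -0.074, 0.1335]
ee_rot: [3.141, 0.0, 1.559]
ft_force: [0.2, 0.7, -1.9]
opening: 0.0084
gripper_force: 60.9
```

Emit:
servo_tool(deltas=[0,0.1,0,0,0,0,-1,0,0,0,0,0,0,-1])

```text
time: 18.88
tool_pos: [0.5488, -0.074, 0.1334]
ee_rot: [-3.141, 0.0, 1.56]
ft_force: [-0.9, -0.8, -1.7]
opening: 0.0083
gripper_force: 61.0
```

Emit:
servo_tool(deltas=[0,0.05,0.05,0,0,0,-1,0,0,0.05,0,0,0,-1,0,0,0,0,0,0,-1])

```text
time: 19.25
tool_pos: [0.5491, -0.0739, 0.1311]
ee_rot: [-3.14, 0.0, 1.56]
ft_force: [-3.3, 0.2, 0.2]
opening: 0.0083
gripper_force: 61.1
```

Emit:
servo_tool(deltas=[0,0,0.06,0,0,0,-1,0,0,0,0,0,0,-1])

```text
time: 19.5
tool_pos: [0.5492, -0.0738, 0.1301]
ee_rot: [-3.14, 0.0, 1.56]
ft_force: [-5.2, -0.3, 1.1]
opening: 0.008
gripper_force: 61.2
```

Emit:
servo_tool(deltas=[0,0,0.05,0,0,0,-1,0,0,0,0,0,0,-1])

```text
time: 19.75
tool_pos: [0.5493, -0.0738, 0.1299]
ee_rot: [-3.14, 0.001, 1.56]
ft_force: [-6.3, -0.0, 6.1]
opening: 0.0081
gripper_force: 62.0
```

Resting on the pegs and the rail. Releasing, then going straight up.

Emit:
servo_tool(deltas=[0,0,0,0,0,0,-0.6,0,0,0,0,0,0,-0.3,0,0,0,0,0,0,0,0,0,0,0,0,0,0,0,0,-0.2,0,0,0,0,0,0,-0.6,0,0,0,0,0,0,-0.9,0,0,0,0,0,0,-0.9,0,0,0,0,0,0,-0.9,0,0,0,0])

```text
time: 20.88
tool_pos: [0.5501, -0.0739, 0.2011]
ee_rot: [3.14, 0.0, 1.559]
ft_force: [0.3, -0.6, 0.9]
opening: 0.0427
gripper_force: 0.0
```

```bash
python3 - <<'E'
import cv2,numpy as np
from geo import *
from station import *
s=sense();print(s["tool_pos"],s["ft_force"],s["opening"])
a=capture("scene");b=capture("top")
cv2.imwrite("pics/s7.png",a);cv2.imwrite("pics/t7.png",b)
# predicted hung board outline vs wood-coloured pixels
P=np.array([.5486,-.0747,-.0114]);z=.060
C4=proj("scene",place(P,[(-.005,.07,z),(-.005,.07,z+.12),(-.005,-.07,z+.12),(-.005,-.07,z)]))
h=cv2.cvtColor(a,cv2.COLOR_BGR2HSV);m=cv2.inRange(h,(8,60,80),(28,255,255));m[:,:335]=0;m=cv2.morphologyEx(m,cv2.MORPH_OPEN,np.ones((5,5)))
n,l,st,_=cv2.connectedComponentsWithStats(m);k=1+np.argmax(st[1:,4])
c=max(cv2.findContours((l==k).astype('uint8'),0,2)[0],key=cv2.contourArea)
print(C4.round(1).tolist(),cv2.approxPolyDP(c,4,True)[:,0].tolist(),st[k])
E
```

```text
[ 0.55009168 -0.07394248  0.20108796] [ 0.33558875 -0.64898817  0.8513246 ] 0.042667191534847784
[[352.9, 239.5], [354.4, 180.4], [410.3, 163.6], [405.7, 219.3]] [[409, 162], [352, 179], [352, 238], [406, 218], [408, 188], [395, 180], [409, 180]] [ 351  162   60   77 3304]
```

The board's outline matches the predicted hung pose to within 2 px, and the gripper is clear of everything.

```bash
python3 -c "
from station import *
print(hand_in())"
```

```text
the job is handed in; nothing more can be done
None
```

The two-holed board was handed in hanging on both pegs against the cross rail, with the gripper open and clear. Its outline in the last scene picture matched the hung pose to within about 2 px. It took about 21 s of the 51 s, and the station returned no verdict.

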